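# Roll a battery cell one turn before the inspection camera on a hand-held paddle

## Task

The round battery cell on the inspection paddle must not be touched: take the paddle by its handle and carry it to the inspection camera, holding the cell up side-on at lens height inside the picture zone. There tip the paddle a little so that the cell rolls steadily from its end of the paddle into the camera's half, one turn in about two seconds, kept up for a little more than a full turn without stopping, racing or falling off, then bring it to rest there. Finish still holding the paddle up with the cell at rest in the picture zone, and leave everything else on the bench alone.

Things in the scene. Friction and masses are not known exactly. Their poses are not given: they have to be found in the camera images.
- paddle: inspection paddle, 0.40 kg: flat aluminium deck, 90 mm (x) by 300 mm (y), on four rubber feet, with a bar handle. Origin: below the deck's middle, level with the undersides of the feet (deck top 24 mm, deck underside 20 mm above it). x from handle to deck, y along the deck's length, z up. It starts standing on the bench, handle towards the robot, yaw at most 0.2 rad.
- deck_middle (a point): middle of the paddle's deck, on its top face (24 mm above the paddle's origin). A strip 4 mm wide and 10 mm high runs along each long side, 82 mm clear between them; both 90 mm ends (150 mm from here along the paddle's y) are fully open, with no stop, so the camera can look in. The paddle's centre of mass is about 15 mm from here towards the handle.
- paddle_grip (a point): middle of the paddle's black bar handle, 105 mm from the deck's middle (paddle x = -105 mm), 40 mm above the undersides of the feet. The bar is 16 mm wide (paddle y), 28 mm high and 105 mm long (paddle x); grip it from above across its width.
- cell: round solid battery cell, 32 mm diameter, 70 mm long, 0.145 kg. Origin: its centre; x: its axis, along the paddle's x. It lies loose on the deck, 80 to 115 mm from the middle on the -y side, and rolls along paddle y. Rolling resistance equals a slope of about 0.03 rad (it varies): tilted more, it gains 6.5 m/s2 per rad of excess; on a level deck it slows at 0.2 m/s2. A turn is 100 mm.
- scan_camera: grey inspection camera with a black lens barrel and white light ring (60 mm diameter) on a post and steel base plate, fixed to the bench at the robot's left. Origin: on the bench below the head. It looks level along its own -x, roughly to the world's -y; the lens axis is 160 mm above the bench, the lens front 80 mm from the origin. z up.
- focus (a point): middle of the camera's picture zone, on the lens axis, 200 mm in front of the lens, 160 mm above the bench. Its axes are the camera's: it looks along -x, y across, z up. The zone reaches 120 mm from here along the lens axis either way, 30 mm sideways and 25 mm up and down; the cell's centre must be in it while it rolls and at the end.
- spare_cell: bystander: a second cell of the same size, standing on end on the bench. Origin: centre of its underside.
- fan_module: bystander: flat black laptop fan, 72 by 66 by 10 mm. Origin: centre of its underside.
- tape_roll: bystander: amber roll of tape, 60 mm diameter, 19 mm high, lying flat. Origin: centre of its underside.
- flux_jar: bystander: small amber jar, 48 mm diameter, 45 mm high. Origin: centre of its underside.
- screwdriver: bystander: screwdriver, 170 mm long, lying on the bench.
- screw_tray: bystander: white square screw tray, 105 by 105 by 20 mm. Origin: centre of its underside.
- spudger: bystander: black plastic prying stick, 150 mm long, lying on the bench.

How it is judged:
On the way, in this order (a step that is already met when the one before it is completed fails the run):
1. the paddle is lifted clear of the bench with the cell on its deck (height (world z) of paddle above 0.04 m and z of cell in the frame of paddle above 0.03 m), for 0.2 s.
2. the cell rolls steadily in the picture zone, side-on to the lens, at a turn in 3.3 s to a turn in 1.15 s, for 2 s without a break (x of cell in the frame of focus between -0.12 and 0.12 m and y of cell in the frame of focus between -0.03 and 0.03 m and z of cell in the frame of focus between -0.025 and 0.025 m and angle between the x axis of cell and the y axis of scan_camera, either way round below 0.35 rad and z of cell in the frame of paddle above 0.03 m and angular speed of cell between 1.9 and 5.5 rad/s), for 2 s.
At the end, for the whole second after the job is handed in: Paddle held over 80 mm up; the cell at rest on it (under 0.02 m/s), in the camera's half (20 mm or more past the middle), within 120 mm of the focus point along the lens axis, 30 mm sideways and 25 mm in height, its axis within 0.35 rad of square to the lens axis, all through the last second (x of cell in the frame of focus between -0.12 and 0.12 m and y of cell in the frame of focus between -0.03 and 0.03 m and z of cell in the frame of focus between -0.025 and 0.025 m and angle between the x axis of cell and the y axis of scan_camera, either way round below 0.35 rad and z of cell in the frame of paddle above 0.03 m and y of cell in the frame of paddle above 0.02 m and linear speed of cell below 0.02 m/s and height (world z) of paddle above 0.08 m and contact force between the fingers and paddle above 1 N); the arm keeps its last pose, push and grip.
It fails at once if the cell falls off the paddle (z of cell in the frame of paddle below 0.02 m or y of cell in the frame of paddle above 0.155 m or y of cell in the frame of paddle below -0.155 m).
It fails at once if the cell is touched by the robot (contact force between any of the fingers, the arm and cell above 0.5 N).
It fails at once if the cell runs away or is jerked about (faster than 0.3 m/s) (linear speed of cell above 0.3 m/s).
It fails at once if the camera is bumped (contact force between any of paddle, the arm, the fingers and scan_camera above 3 N).
It fails at once if something else on the bench is pushed away by more than 20 mm (distance of any of spare_cell, fan_module, tape_roll, flux_jar, screwdriver, screw_tray, spudger from where it was at the start of the episode above 0.02 m).
It also fails if it takes over 54 s, if anything falls off the work surface, if the arm or the gripper's body presses on something with over 40 N, if the wrist force passes 120 N, or if a joint passes its speed limit or range.

## Robot

A 6-joint arm with a two-finger parallel gripper is mounted at the origin on the work surface. World frame = base frame: x ahead of the robot, y to its left, z up, the work surface at z = 0. Lengths are in m, angles in rad, forces in N, time in s.
With the tool pointing down it reaches from about 0.35 to 0.875 m from the base axis. Payload 4.2 kg.
Tool frame: the origin (TCP) lies at the very end of the fingers, on their centre line; the grasp point (between the pads) lies 19 mm behind it; z points along the fingers, y is the line along which they close (so a half turn about z gives the same grasp; the last joint's range is limited). The gripper opens to 87 mm and grips with 3 to 60 N. Pads are 19 mm wide; open, the fingers measure 117 mm over their backs; the gripper's body (75 mm by 190 mm) begins 51 mm behind the grasp point.
Start: joints at [1.585, 0.385, 0.008, 0, -1.194, -0.259], TCP at [0.151, 0.606, 0.223] pointing down, gripper open.
Joint ranges: [-3.14, 3.14], [-1.21, 2.06], [-1.07, 1.41], [-3.16, 2.05], [-2.99, -0.16], [-3.1, 3.1]. Speed limits (rad/s): [2.79, 2.79, 3.14, 3.14, 3.14, 3.14].

## Interface

Orientations are given as a rotation vector (axis times angle).
In Python, from station import telemetry, capture, ticket gives the robot as it stands.
- The arm moves only by the tool drive_tool, never from a script. Its argument "rows" is a list of rows, each a list of 7 numbers: the shift along the tool's x, y, z in units of 0.6 m (1.0 is 0.6 m), then the turn, a rotation vector about the tool's x, y, z in units of pi/2 rad (1.0 is pi/2 rad), then the opening, from 0 (shut) to 1 (fully open). A call has exactly 10 rows; each row is the pose to reach, as a shift and turn from the pose commanded when the call began, along the tool's axes at that moment; what a row does not reach only later rows make up. A row lasts 1/10 s, in which the tool goes at most 50 mm and 8.59 degrees, less where a joint would pass 70% of its speed; a pose out of reach is approached as far as the arm can. A call with a number of a shift or a turn outside -1 to 1 is refused whole. A call with a gripper value outside its range is refused whole. The fingers move at their own pace and stop on an object; "force" is the grip in N (left out, the last holds). Time passes only in rows, so rows that repeat a pose let the fingers close, or fill a call up. It gives the time, the measured TCP pose, the force, the opening and the grip force at its end, in the units of the state.
- telemetry.get_state(): the state, without advancing time (a new reading comes with each control period).
- capture(name): name is "side" or "top"; returns a dict with "color" (384x512x3 uint8, red, green, blue), "z_map" (384x512 float32, m along the optical axis (not along the pixel's ray), 0 where there is no reading), "fx", "fy", "cx", "cy" (pixels), "eye" and "orientation" of the camera in the world. Camera axes: x right, y down, z forward; pixel columns grow to the right and rows downward; lengths in m; the calibration is good to about 2 mm. A picture is of the moment at which its call begins.
- ticket.close_job(): hands the job in; it is judged then, once.
The state is a dict: "clock": time; "q": joint angles; "dq": joint speeds; "joint_torque": joint torques, N m; "eef_pos": TCP position; "tcp_rot": TCP orientation; "contact_force": force on the tool from outside, world axes, zero at the start; "torque": the same for the moment, N m; "grip_width": opening from 0.0 (shut) to 1.0 (fully open); "finger_force": force on a finger pad.
Only numpy, scipy, OpenCV 4.12 (cv2) and the standard library are available. Lean on these libraries where they do the work, as an engineer would, in place of code of your own. Each camera call takes 0.05 s, during which the arm holds its last target. There are 200 camera calls.

## Working session

There is one attempt and no reset: what is moved stays moved. The work goes in short steps, Python scripts to look and compute and a tool call to move; the robot and the scene stay as the last step left them, time stands still between calls to the robot, and variables do not carry over. Pictures are saved under pics/ and viewed, at most 10 in all, crops included, and the job is handed in when it is done.

Besides the shell and the picture viewer there is one more tool, called after "Call:" by a JSON object that holds its "method" and its "body". drive_tool: Moves the arm, as the interface text tells. Its arguments: {"type":"object","properties":{"rows":{"type":"array"},"force":{"type":"number"}},"required":["rows"]}

```bash
mkdir -p pics; ls
python3 - <<'E'
from station import telemetry, capture
import cv2,numpy as np
s=telemetry.get_state()
for k,v in s.items(): print(k,np.round(v,4))
for n in("top","side"):
    c=capture(n); np.savez(f"{n}0.npz",**c)
    print(n,c["fx"],c["fy"],c["cx"],c["cy"],c["eye"],c["orientation"])
    cv2.imwrite(f"pics/{n}0.png",cv2.resize(c["color"][:,:,::-1],(800,600),interpolation=cv2.INTER_CUBIC))
E
```

```text
pics
clock 0.0
q [ 1.5846e+00  3.8550e-01  6.6000e-03 -5.0000e-04 -1.1940e+00 -2.5860e-01]
dq [-0.0005  0.0011 -0.0004 -0.0006 -0.0016 -0.0016]
joint_torque [-6.00000e-04 -3.90661e+01  1.87401e+01  4.21970e+00  1.10000e-02
 -2.00000e-04]
eef_pos [0.1513 0.6058 0.2215]
tcp_rot [ 3.1159e+00 -3.8370e-01 -3.0000e-04]
contact_force [-0.1518 -0.4353  0.9744]
torque [-0.0219 -0.0073  0.0162]
finger_force 0.0
grip_width 0.9999
top 471.8068079670168 471.8068079670168 250.697283373514 191.948711059039 [ 0.40782889 -0.02130026  1.59066015] [-2.14763691  2.19132075 -0.10911888]
side 411.7602473284756 411.7602473284756 256.46786611055126 197.2923898971955 [ 0.2798327  -1.18537028  0.88408226] [-2.12198952  0.22052901 -0.13872454]
```

View pics/top0.png

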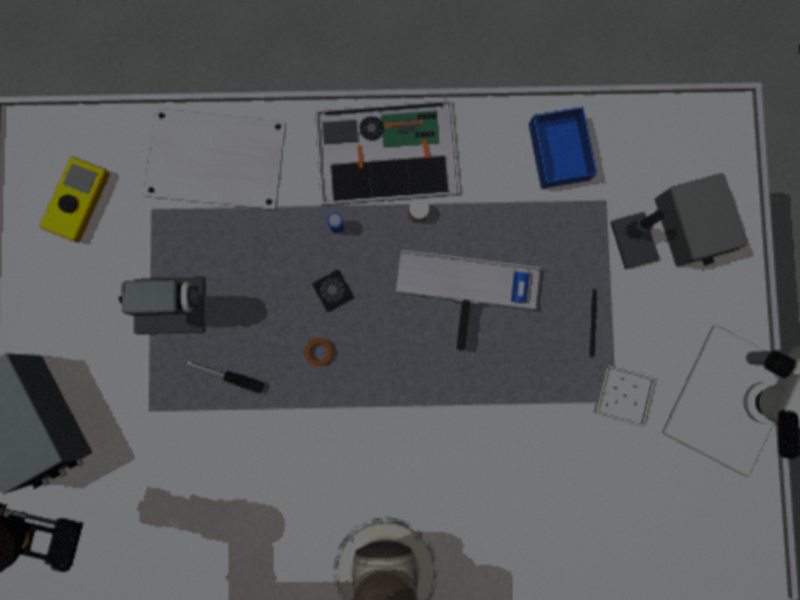

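View pics/side0.png

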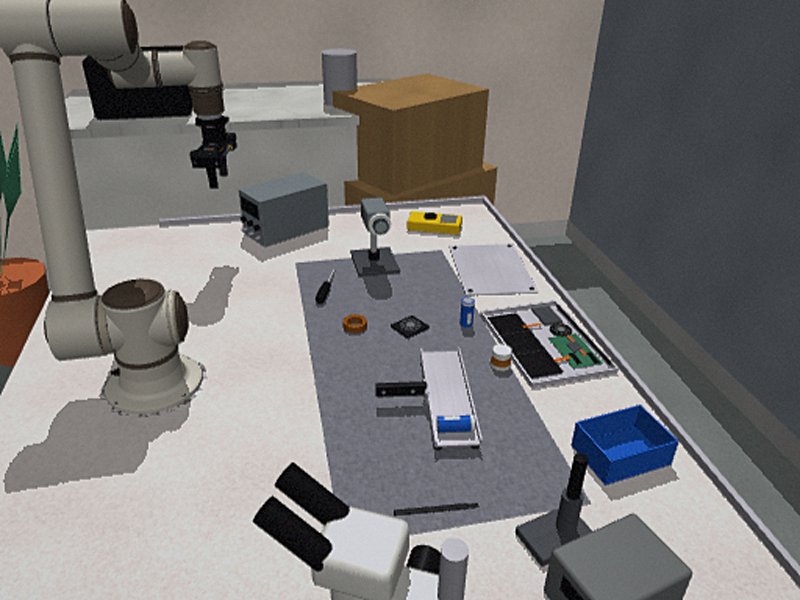

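The top picture (800x600) shows the paddle deck with corners about (400,251), (541,266), (538,309) and (397,294). Its handle runs from (466,302) to (461,349), and the cell is at (521,287). The camera head is at (123–190, 280–313), its ring at about (190,296), and its base plate at (135–205, 278–333). The side view confirms this layout.

```bash
cat > h.py <<'E'
import numpy as np
from scipy.spatial.transform import Rotation as R
def cloud(c):
    z=c["z_map"].astype(float); v,u=np.mgrid[:z.shape[0],:z.shape[1]]
    P=np.stack([(u-c["cx"])/c["fx"]*z,(v-c["cy"])/c["fy"]*z,z],-1)
    W=P@R.from_rotvec(c["orientation"]).as_matrix().T+c["eye"]
    W[z==0]=np.nan
    return W
E
python3 - <<'E'
import numpy as np,cv2
from h import *
for n in("top","side"):
    c=np.load(n+"0.npz"); c={k:c[k] for k in c}; W=cloud(c); col=c["color"].astype(int)
    X,Y,Z=W[...,0],W[...,1],W[...,2]
    print(n,"bench z",np.nanmedian(Z[(X>.3)&(X<.75)&(Y>-.5)&(Y<.4)]))
    def rep(name,m):
        p=W[m]; 
        if len(p)<5: print(name,len(p));return
        r=cv2.minAreaRect(p[:,:2].astype(np.float32)*1000)
        print(name,len(p),"mean",p.mean(0).round(4),"z",np.percentile(p[:,2],[5,50,95]).round(3),"rect",np.round(r[0],1),np.round(r[1],1),round(r[2],1))
    near=(X>.4)&(X<.75)&(Y>-.35)&(Y<.1)
    bright=col.min(-1)>95
    rep("deck",near&(Z>.017)&(Z<.032)&(col.max(-1)-col.min(-1)<40)&(col.sum(-1)>(240 if n=="top" else 400))&(X>.5))
    rep("handle",near&(Z>.02)&(Z<.08)&(col.sum(-1)<130)&(X<.62)&(Y>-.25))
    rep("cell",near&(Z>.03)&(Z<.075)&(col[...,2]-col[...,0]>40)&(Y<-.1))
    cam=(X>.45)&(X<.75)&(Y>.3)&(Y<.6)
    rep("camhead",cam&(Z>.13)&(Z<.25))
    rep("ring",cam&(Z>.11)&(Z<.25)&(col.min(-1)>(110 if n=="top" else 180)))
    rep("base",cam&(Z>.005)&(Z<.03))
E
```

```text
top bench z 0.002338525642318068
deck 1915 mean [ 0.6117 -0.169   0.0245] z [0.019 0.024 0.03 ] rect [ 609. -185.] [300.7  91.4] 81.6
handle 162 mean [ 0.5095 -0.1693  0.0531] z [0.046 0.053 0.059] rect [ 509.5 -169.7] [ 16.1 101.4] 81.5
cell 132 mean [ 0.5878 -0.2908  0.0532] z [0.047 0.053 0.06 ] rect [ 587.3 -292.5] [29.5 60.8] 81.5
camhead 1034 mean [0.5662 0.4273 0.185 ] z [0.159 0.188 0.194] rect [568.1 435.3] [ 65.  156.4] 1.5
ring 21 mean [0.5687 0.3754 0.1889] z [0.185 0.188 0.193] rect [569.3 375.6] [29.5  5.3] 1.0
base 1957 mean [0.5864 0.4382 0.0093] z [0.005 0.008 0.017] rect [600.  449.2] [298.2 299.6] 89.9
side bench z 0.0008384924939116578
deck 1118 mean [ 0.6099 -0.1712  0.0235] z [0.02  0.023 0.027] rect [ 626.1 -120.4] [447.4 114. ] 75.4
handle 242 mean [ 0.507  -0.1808  0.0451] z [0.031 0.047 0.055] rect [ 509.1 -177.4] [24.6 99.4] 77.3
cell 191 mean [ 0.5848 -0.3078  0.0483] z [0.036 0.049 0.056] rect [ 587.9 -305.3] [28.  68.7] 74.6
camhead 371 mean [0.5613 0.3995 0.1734] z [0.142 0.179 0.19 ] rect [566.5 418.2] [ 66.  145.5] 2.9
ring 7 mean [0.5668 0.3692 0.1798] z [0.146 0.188 0.191] rect [564.9 368.7] [ 7.  25.3] 88.8
base 417 mean [0.5645 0.439  0.0109] z [0.006 0.011 0.016] rect [601.7 434.7] [280.7 256.3] 3.3
```

Run:
```python
import numpy as np,cv2
a=np.load("top0.npz")["color"][:,:,::-1]; a=np.clip(a.astype(float)*1.8,0,255).astype(np.uint8)
b=np.load("side0.npz")["color"][:,:,::-1]
A=cv2.resize(a[150:240,240:360],(800,600),interpolation=cv2.INTER_CUBIC)
B=cv2.resize(a[165:225,70:150],(400,300),interpolation=cv2.INTER_CUBIC)
C=cv2.resize(b[120:180,210:290],(400,300),interpolation=cv2.INTER_CUBIC)
A=cv2.resize(A,(400,300));
D=cv2.resize(b[215:305,230:350],(400,300),interpolation=cv2.INTER_CUBIC)
cv2.imwrite("pics/crop1.png",np.vstack([np.hstack([A,B]),np.hstack([C,D])]))
```

```text
(no output)
```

View pics/crop1.png

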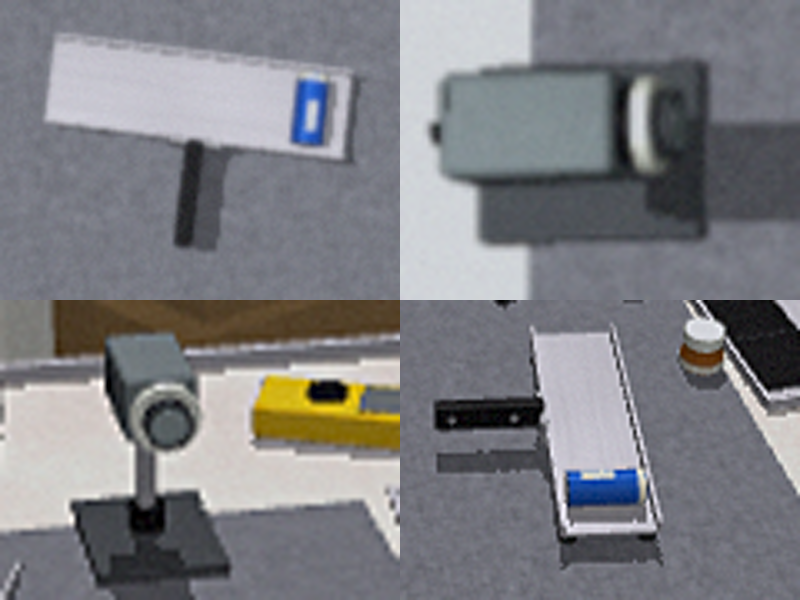

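The crop shows the paddle with the handle to the robot's side and the cell at its far (-y) end. The camera's lens points along about -y. Paddle estimate: middle (0.609, -0.185), yaw about -0.148. I'll start moving towards a point above the handle.

Call:
{"method": "drive_tool", "body": {"rows": [[0.012, 0.015, 0.002, 0, 0, 0, 1], [0.04, 0.05, 0.005, 0, 0, -0.003, 1], [0.085, 0.104, 0.01, 0, 0, -0.005, 1], [0.133, 0.162, 0.015, 0, 0, -0.008, 1], [0.18, 0.22, 0.02, 0, 0, -0.012, 1], [0.228, 0.278, 0.025, 0, 0, -0.015, 1], [0.276, 0.336, 0.03, 0, 0, -0.018, 1], [0.324, 0.394, 0.035, 0, 0, -0.022, 1], [0.372, 0.452, 0.04, 0, 0, -0.026, 1], [0.42, 0.51, 0.045, 0, 0, -0.03, 1]]}}

```text
clock: 1.1
eef_pos: [0.3218, 0.2458, 0.1954]
tcp_rot: [-3.126, 0.309, -0.0]
contact_force: [0.5, 0.1, 0.1]
grip_width: 0.998
finger_force: 0.0
```

```bash
cat >> h.py <<'E'
def plan(pos,yaw,pitch=0,roll=0,cmd=None):
    """tool shift/turn units from current (or cmd=(pos,rotvec)) to tool-down pose whose x axis is the paddle x axis turned yaw(z),pitch(y),roll(x)"""
    from station import telemetry
    s=telemetry.get_state(); p,r=(s["eef_pos"],s["tcp_rot"]) if cmd is None else cmd
    T=R.from_euler("ZYX",[yaw,pitch,roll])*R.from_euler("x",np.pi)
    R0=R.from_rotvec(r)
    return np.r_[R0.inv().apply(np.array(pos)-p)/.6,(R0.inv()*T).as_rotvec()/(np.pi/2)].round(4)
E
python3 - <<'E'
from h import *
import cv2
print(plan((.520,-.1717,.15),-.148))
c=np.load("top0.npz"); c={k:c[k] for k in c}; W=cloud(c); X,Y,Z=W[...,0],W[...,1],W[...,2]
cam=(X>.5)&(X<.64)&(Y>.28)&(Y<.56)
for lo,hi in((.15,.182),(.182,.22),(.165,.22)):
    p=W[cam&(Z>lo)&(Z<hi)]; print(len(p),cv2.minAreaRect(p[:,:2].astype(np.float32)*1000),p.mean(0))
p=W[cam&(Z>.13)]
for y in np.arange(.34,.53,.01):
    q=p[(p[:,1]>=y)&(p[:,1]<y+.01)]
    if len(q)>1: print(round(y,2),len(q),q[:,0].min().round(4),q[:,0].max().round(4),np.median(q[:,2]).round(3),q[:,2].max().round(3))
col=c["color"].astype(int).sum(-1)
m=(cam&(Z>.004)&(Z<.03)&(col<190)).astype(np.uint8)
n,l,st,_=cv2.connectedComponentsWithStats(m); i=1+st[1:,4].argmax(); p=W[l==i]; print("base",len(p),cv2.minAreaRect(p[:,:2].astype(np.float32)*1000),np.median(p[:,2]))
E
```

```text
[ 4.602e-01  6.177e-01  7.550e-02 -2.000e-04 -0.000e+00 -3.120e-02]
196 ((564.8804931640625, 434.06024169921875), (64.56021881103516, 155.32054138183594), 8.050934791564941) [0.56115005 0.39114989 0.170465  ]
820 ((568.49267578125, 427.7853698730469), (64.00715637207031, 136.2947540283203), 0.7480449080467224) [0.56768582 0.43593283 0.18932215]
962 ((568.3097534179688, 426.5892639160156), (65.006591796875, 138.9989471435547), 1.4743900299072266) [0.56696822 0.42841463 0.18726105]
0.35 33 0.5505 0.5866 0.167 0.187
0.36 46 0.5496 0.5863 0.178 0.194
0.37 87 0.5409 0.5968 0.182 0.197
0.38 46 0.5428 0.5949 0.183 0.191
0.39 98 0.5371 0.5992 0.185 0.196
0.4 81 0.5364 0.6013 0.189 0.198
0.41 75 0.5367 0.5978 0.189 0.197
0.42 71 0.5363 0.598 0.19 0.199
0.43 77 0.5355 0.5976 0.19 0.198
0.44 72 0.536 0.5984 0.189 0.196
0.45 77 0.535 0.5986 0.19 0.196
0.46 76 0.5355 0.5988 0.19 0.197
0.47 76 0.5351 0.5989 0.19 0.196
0.48 74 0.535 0.599 0.189 0.197
0.49 37 0.5389 0.5991 0.189 0.196
0.5 3 0.5638 0.5698 0.154 0.157
0.51 5 0.5632 0.5736 0.154 0.159
base 754 ((567.349609375, 445.60723876953125), (125.82404327392578, 174.22747802734375), 1.3024451732635498) 0.01254020018768609
```

Call:
{"method": "drive_tool", "body": {"rows": [[0.048, 0.064, 0.008, 0, 0, -0.004, 1], [0.096, 0.128, 0.016, 0, 0, -0.008, 1], [0.144, 0.193, 0.024, 0, 0, -0.012, 1], [0.192, 0.258, 0.032, 0, 0, -0.016, 1], [0.24, 0.322, 0.04, 0, 0, -0.02, 1], [0.288, 0.386, 0.048, 0, 0, -0.024, 1], [0.336, 0.45, 0.056, 0, 0, -0.028, 1], [0.384, 0.514, 0.064, 0, 0, -0.031, 1], [0.43, 0.577, 0.071, 0, 0, -0.031, 1], [0.46, 0.617, 0.075, 0, 0, -0.031, 1]]}}

```text
clock: 2.1
eef_pos: [0.5194, -0.1719, 0.1498]
tcp_rot: [3.132, -0.238, -0.002]
contact_force: [-0.2, 0.1, 0.4]
grip_width: 0.999
finger_force: 0.0
```

Run:
```python
from h import *
import cv2
from station import capture
c=capture("side"); np.savez("side1.npz",**c)
print(plan((.520,-.1717,.021),-.148))
cv2.imwrite("pics/s1.png",cv2.resize(c["color"][150:330,180:420,::-1],(800,600),interpolation=cv2.INTER_CUBIC))
```

```text
[-2.100e-03 -4.000e-03  2.138e-01  9.000e-04  2.000e-04 -3.400e-03]
```

View pics/s1.png

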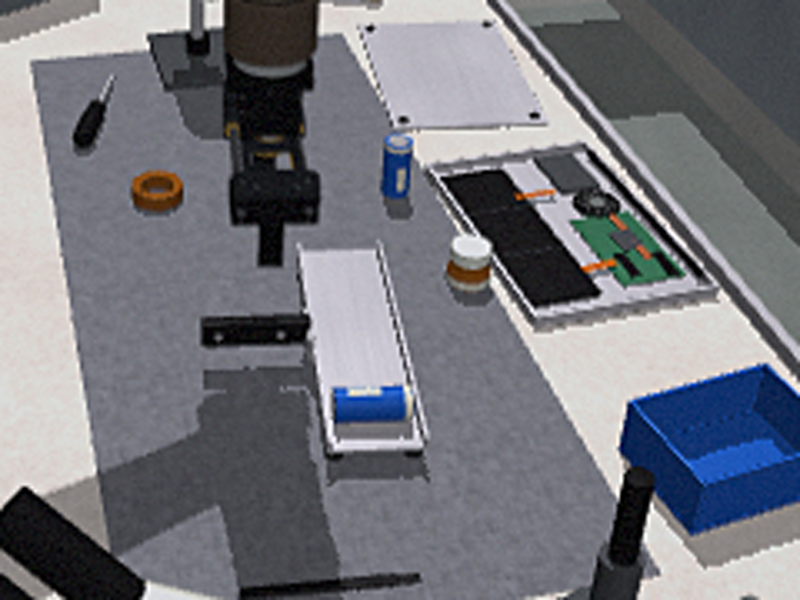

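The gripper hangs above the handle with its finger at (270,245), and the handle spans (205–310, 330). The cell is undisturbed at (372,402), so I descend.

Call:
{"method": "drive_tool", "body": {"rows": [[-0.001, -0.001, 0.02, 0, 0, -0.001, 1], [-0.001, -0.002, 0.055, 0, 0, -0.002, 1], [-0.002, -0.003, 0.09, 0, 0, -0.003, 1], [-0.002, -0.004, 0.125, 0, 0, -0.003, 1], [-0.002, -0.004, 0.155, 0, 0, -0.003, 1], [-0.002, -0.004, 0.18, 0, 0, -0.003, 1], [-0.002, -0.004, 0.2, 0, 0, -0.003, 1], [-0.002, -0.004, 0.21, 0, 0, -0.003, 1], [-0.002, -0.004, 0.214, 0, 0, -0.003, 1], [-0.002, -0.004, 0.214, 0, 0, -0.003, 1]]}}

```text
clock: 3.15
eef_pos: [0.5189, -0.166, 0.0222]
tcp_rot: [-3.133, 0.226, -0.0]
contact_force: [-0.4, -0.4, -0.0]
grip_width: 1.001
finger_force: 0.0
```

Call:
{"method": "drive_tool", "body": {"rows": [[0, 0, 0, 0, 0, 0, 0.6], [0, 0, 0, 0, 0, 0, 0.45], [0, 0, 0, 0, 0, 0, 0.35], [0, 0, 0, 0, 0, 0, 0.3], [0, 0, 0, 0, 0, 0, 0.26], [0, 0, 0, 0, 0, 0, 0.23], [0, 0, 0, 0, 0, 0, 0.21], [0, 0, 0, 0, 0, 0, 0.19], [0, 0, 0, 0, 0, 0, 0.15], [0, 0, 0, 0, 0, 0, 0.1]], "force": 10}}

```text
clock: 4.15
eef_pos: [0.5187, -0.1666, 0.0221]
tcp_rot: [3.133, -0.227, -0.001]
contact_force: [-0.2, -1.6, 0.0]
grip_width: 0.187
finger_force: 10.0
```

Call:
{"method": "drive_tool", "body": {"rows": [[0, 0, 0, 0, 0, 0, 0], [0, 0, 0, 0, 0, 0, 0], [0, 0, 0, 0, 0, 0, 0], [0, 0, 0, 0, 0, 0, 0], [0, 0, -0.0005, 0, 0, 0, 0], [0, 0, -0.0015, 0, 0, 0, 0], [0, 0, -0.003, 0, 0, 0, 0], [0, 0, -0.006, 0, 0, 0, 0], [0, 0, -0.01, 0, 0, 0, 0], [0, 0, -0.015, 0, 0, 0, 0]], "force": 60}}

```text
clock: 5.15
eef_pos: [0.5183, -0.166, 0.0309]
tcp_rot: [-3.133, 0.226, 0.002]
contact_force: [0.1, 0.8, -4.2]
grip_width: 0.18
finger_force: 59.8
```

```bash
cat >> h.py <<'E'
def look(save=None,verbose=True):
    """paddle frame estimate from deck/ cell, side+top; returns dict"""
    from station import capture,telemetry
    s=telemetry.get_state(); t=s["eef_pos"]; yaw=R.from_rotvec(s["tcp_rot"]).as_matrix()[:,0]; yaw=np.arctan2(yaw[1],yaw[0])
    ex=np.array([np.cos(yaw),np.sin(yaw),0]); ey=np.array([-ex[1],ex[0],0])
    out={}
    for n in("top","side"):
        c=capture(n)
        if save: np.savez(f"{save}_{n}.npz",**c)
        W=cloud(c); col=c["color"].astype(int); D=W-t; a=D@ex; b=D@ey; h=D[...,2]
        # deck nominal: a in 45..135 (grip x=-90), h about 0.003 relative to TCP
        blue=(col[...,2]-col[...,0]>30)&(a>.03)&(a<.15)&(abs(b)<.17)&(abs(h)<.07)
        deck=(col.max(-1)-col.min(-1)<40)&(a>.055)&(a<.125)&(abs(b)<.14)&(abs(h)<.03)
        if blue.sum()>4:
            bb=np.median(b[blue]); deck&=abs(b-bb)>.03
        A=np.c_[a[deck],b[deck],np.ones(deck.sum())]
        k=np.linalg.lstsq(A,h[deck],rcond=None)[0]; r=h[deck]-A@k; g=abs(r)<.005; k=np.linalg.lstsq(A[g],h[deck][g],rcond=None)[0]
        dz=k@[.09,0,1]+t[2]
        print(n,"clock",round(s["clock"],2),"deck n",g.sum(),"slope x %.4f y %.4f mid z %.4f"%(k[0],k[1],dz), "blue",blue.sum(), "cell a,b,h", np.round([a[blue].mean(),(b[blue].min()+b[blue].max())/2,np.median(h[blue])],4) if blue.sum() else "", "world",W[blue].mean(0).round(4) if blue.sum() else "")
E
python3 - <<'E'
from h import *
look("l1")
E
```

```text
top clock 5.15 deck n 758 slope x -0.0234 y 0.0031 mid z 0.0322 blue 155 cell a,b,h [ 0.0848 -0.1091  0.0294] world [ 0.587  -0.2829  0.06  ]
side clock 5.15 deck n 806 slope x -0.0085 y 0.0008 mid z 0.0320 blue 213 cell a,b,h [ 0.0861 -0.1012  0.0263] world [ 0.5861 -0.2985  0.0553]
```

Call:
{"method": "drive_tool", "body": {"rows": [[0, 0, -0.002, 0, 0, 0, 0], [0, 0, -0.007, 0, 0, 0, 0], [0, 0, -0.015, 0, 0, 0, 0], [0, 0, -0.026, 0, 0, 0, 0], [0, 0, -0.039, 0, 0, 0, 0], [0, 0, -0.053, 0, 0, 0, 0], [0, 0, -0.067, 0, 0, 0, 0], [0, 0, -0.081, 0, 0, 0, 0], [0, 0, -0.095, 0, 0, 0, 0], [0, 0, -0.109, 0, 0, 0, 0]]}}

```text
clock: 6.25
eef_pos: [0.5188, -0.1662, 0.0973]
tcp_rot: [-3.133, 0.227, -0.0]
contact_force: [1.0, -1.1, -5.1]
grip_width: 0.176
finger_force: 59.8
```

Call:
{"method": "drive_tool", "body": {"rows": [[0, 0, -0.014, 0, 0, 0, 0], [0, 0, -0.028, 0, 0, 0, 0], [0, 0, -0.041, 0, 0, 0, 0], [0, 0, -0.052, 0, 0, 0, 0], [0, 0, -0.061, 0, 0, 0, 0], [0, 0, -0.068, 0, 0, 0, 0], [0, 0, -0.073, 0, 0, 0, 0], [0, 0, -0.075, 0, 0, 0, 0], [0, 0, -0.076, 0, 0, 0, 0], [0, 0, -0.076, 0, 0, 0, 0]]}}

```text
clock: 7.25
eef_pos: [0.5187, -0.1662, 0.142]
tcp_rot: [-3.133, 0.226, 0.001]
contact_force: [0.0, 0.4, -4.3]
grip_width: 0.178
finger_force: 59.8
```

Run:
```python
from h import *
import cv2
look("l2")
print(plan((.482,.157,.142),.02))
c=np.load("l2_side.npz")["color"]
cv2.imwrite("pics/s2.png",cv2.resize(c[150:330,180:420,::-1],(800,600),interpolation=cv2.INTER_CUBIC))
```

```text
top clock 7.25 deck n 853 slope x -0.0133 y 0.0024 mid z 0.1436 blue 181 cell a,b,h [ 0.0845 -0.1091  0.0295] world [ 0.5871 -0.2834  0.1711]
side clock 7.25 deck n 779 slope x -0.0141 y 0.0003 mid z 0.1422 blue 230 cell a,b,h [0.0868 0.0024 0.0243] world [ 0.5876 -0.2962  0.1649]
[-1.380e-01 -5.243e-01 -1.000e-04 -0.000e+00  4.000e-04 -1.046e-01]
```

View pics/s2.png

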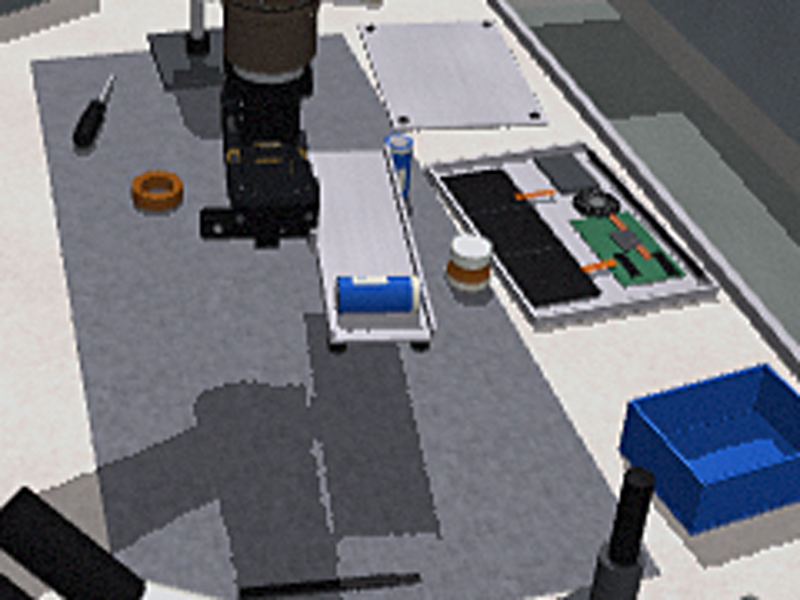

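The paddle is lifted and level along y, with the cell still at its end at (375,293). Next I compute a smooth 5 s carry.

```bash
cat >> h.py <<'E'
def chain(targetpos,yaw1,N,roll1=0):
    from station import telemetry
    s=telemetry.get_state(); p0=np.array(s["eef_pos"]); r0=R.from_rotvec(s["tcp_rot"]); x=r0.as_matrix()[:,0]; y0=np.arctan2(x[1],x[0])
    down=R.from_euler("x",np.pi)
    P=lambda u:p0+(np.array(targetpos)-p0)*u
    Q=lambda u:R.from_euler("Z",y0+(yaw1-y0)*u)*down
    for k in range(0,N,10):
        f=lambda i:(lambda t:10*t**3-15*t**4+6*t**5)(i/N)
        b=f(k); rows=[]
        for i in range(k+1,k+11):
            u=f(i); sh=Q(b).inv().apply(P(u)-P(b))/.6; tz=(Q(b).inv()*Q(u)).as_rotvec()[2]/(np.pi/2)
            rows.append([round(sh[0],4),round(sh[1],4),0,0,0,round(tz,4),0])
        print(rows)
E
python3 -c "
from h import *
chain((.480,.155,.142),.02,50)"
```

```text
[[np.float64(-0.0), np.float64(-0.0), 0, 0, 0, np.float64(-0.0), 0], [np.float64(-0.0001), np.float64(-0.0003), 0, 0, 0, np.float64(-0.0001), 0], [np.float64(-0.0003), np.float64(-0.001), 0, 0, 0, np.float64(-0.0002), 0], [np.float64(-0.0006), np.float64(-0.0024), 0, 0, 0, np.float64(-0.0005), 0], [np.float64(-0.0012), np.float64(-0.0045), 0, 0, 0, np.float64(-0.0009), 0], [np.float64(-0.002), np.float64(-0.0075), 0, 0, 0, np.float64(-0.0015), 0], [np.float64(-0.0031), np.float64(-0.0115), 0, 0, 0, np.float64(-0.0023), 0], [np.float64(-0.0045), np.float64(-0.0165), 0, 0, 0, np.float64(-0.0033), 0], [np.float64(-0.0062), np.float64(-0.0227), 0, 0, 0, np.float64(-0.0046), 0], [np.float64(-0.0082), np.float64(-0.0301), 0, 0, 0, np.float64(-0.0061), 0]]
[[np.float64(-0.0022), np.float64(-0.0086), 0, 0, 0, np.float64(-0.0017), 0], [np.float64(-0.0048), np.float64(-0.0184), 0, 0, 0, np.float64(-0.0037), 0], [np.float64(-0.0077), np.float64(-0.0294), 0, 0, 0, np.float64(-0.0059), 0], [np.float64(-0.0108), np.float64(-0.0416), 0, 0, 0, np.float64(-0.0083), 0], [np.float64(-0.0143), np.float6
[... 2025 characters left out ...]
-0.0015), 0], [np.float64(-0.0015), np.float64(-0.014), 0, 0, 0, np.float64(-0.0027), 0], [np.float64(-0.0021), np.float64(-0.0193), 0, 0, 0, np.float64(-0.0038), 0], [np.float64(-0.0026), np.float64(-0.0234), 0, 0, 0, np.float64(-0.0046), 0], [np.float64(-0.0029), np.float64(-0.0265), 0, 0, 0, np.float64(-0.0052), 0], [np.float64(-0.0031), np.float64(-0.0286), 0, 0, 0, np.float64(-0.0056), 0], [np.float64(-0.0033), np.float64(-0.03), 0, 0, 0, np.float64(-0.0059), 0], [np.float64(-0.0034), np.float64(-0.0307), 0, 0, 0, np.float64(-0.006), 0], [np.float64(-0.0034), np.float64(-0.031), 0, 0, 0, np.float64(-0.0061), 0], [np.float64(-0.0034), np.float64(-0.031), 0, 0, 0, np.float64(-0.0061), 0]]
```

Call:
{"method": "drive_tool", "body": {"rows": [[0, 0, 0, 0, 0, 0, 0], [-0.0001, -0.0003, 0, 0, 0, -0.0001, 0], [-0.0003, -0.001, 0, 0, 0, -0.0002, 0], [-0.0006, -0.0024, 0, 0, 0, -0.0005, 0], [-0.0012, -0.0045, 0, 0, 0, -0.0009, 0], [-0.002, -0.0075, 0, 0, 0, -0.0015, 0], [-0.0031, -0.0115, 0, 0, 0, -0.0023, 0], [-0.0045, -0.0165, 0, 0, 0, -0.0033, 0], [-0.0062, -0.0227, 0, 0, 0, -0.0046, 0], [-0.0082, -0.0301, 0, 0, 0, -0.0061, 0]]}}

```text
clock: 8.35
eef_pos: [0.5165, -0.1473, 0.1422]
tcp_rot: [-3.134, 0.211, -0.0]
contact_force: [-0.0, 0.5, -4.8]
grip_width: 0.18
finger_force: 59.8
```

Call:
{"method": "drive_tool", "body": {"rows": [[-0.0022, -0.0086, 0, 0, 0, -0.0017, 0], [-0.0048, -0.0184, 0, 0, 0, -0.0037, 0], [-0.0077, -0.0294, 0, 0, 0, -0.0059, 0], [-0.0108, -0.0416, 0, 0, 0, -0.0083, 0], [-0.0143, -0.0549, 0, 0, 0, -0.011, 0], [-0.018, -0.0692, 0, 0, 0, -0.0139, 0], [-0.022, -0.0845, 0, 0, 0, -0.0169, 0], [-0.0262, -0.1007, 0, 0, 0, -0.0202, 0], [-0.0306, -0.1177, 0, 0, 0, -0.0236, 0], [-0.0352, -0.1354, 0, 0, 0, -0.0271, 0]]}}

```text
clock: 9.35
eef_pos: [0.5065, -0.0634, 0.1422]
tcp_rot: [-3.138, 0.144, -0.0]
contact_force: [1.1, -0.1, -4.8]
grip_width: 0.176
finger_force: 59.8
```

Call:
{"method": "drive_tool", "body": {"rows": [[-0.004, -0.0185, 0, 0, 0, -0.0037, 0], [-0.0081, -0.0375, 0, 0, 0, -0.0074, 0], [-0.0122, -0.0569, 0, 0, 0, -0.0113, 0], [-0.0165, -0.0765, 0, 0, 0, -0.0152, 0], [-0.0207, -0.0962, 0, 0, 0, -0.0191, 0], [-0.025, -0.116, 0, 0, 0, -0.023, 0], [-0.0292, -0.1356, 0, 0, 0, -0.0269, 0], [-0.0334, -0.155, 0, 0, 0, -0.0308, 0], [-0.0374, -0.174, 0, 0, 0, -0.0345, 0], [-0.0414, -0.1925, 0, 0, 0, -0.0382, 0]]}}

```text
clock: 10.35
eef_pos: [0.4924, 0.054, 0.1422]
tcp_rot: [-3.141, 0.05, -0.0]
contact_force: [0.5, 0.3, -4.0]
grip_width: 0.177
finger_force: 59.8
```

Call:
{"method": "drive_tool", "body": {"rows": [[-0.0028, -0.0181, 0, 0, 0, -0.0036, 0], [-0.0054, -0.0355, 0, 0, 0, -0.007, 0], [-0.008, -0.052, 0, 0, 0, -0.0102, 0], [-0.0104, -0.0676, 0, 0, 0, -0.0133, 0], [-0.0126, -0.0823, 0, 0, 0, -0.0161, 0], [-0.0147, -0.0958, 0, 0, 0, -0.0188, 0], [-0.0166, -0.1082, 0, 0, 0, -0.0212, 0], [-0.0183, -0.1195, 0, 0, 0, -0.0235, 0], [-0.0198, -0.1295, 0, 0, 0, -0.0254, 0], [-0.0212, -0.1383, 0, 0, 0, -0.0271, 0]]}}

```text
clock: 11.35
eef_pos: [0.4824, 0.1368, 0.1421]
tcp_rot: [-3.142, -0.017, -0.0]
contact_force: [-0.3, -0.8, -4.8]
grip_width: 0.181
finger_force: 59.8
```

Call:
{"method": "drive_tool", "body": {"rows": [[-0.0008, -0.0076, 0, 0, 0, -0.0015, 0], [-0.0015, -0.014, 0, 0, 0, -0.0027, 0], [-0.0021, -0.0193, 0, 0, 0, -0.0038, 0], [-0.0026, -0.0234, 0, 0, 0, -0.0046, 0], [-0.0029, -0.0265, 0, 0, 0, -0.0052, 0], [-0.0031, -0.0286, 0, 0, 0, -0.0056, 0], [-0.0033, -0.03, 0, 0, 0, -0.0059, 0], [-0.0034, -0.0307, 0, 0, 0, -0.006, 0], [-0.0034, -0.031, 0, 0, 0, -0.0061, 0], [-0.0034, -0.031, 0, 0, 0, -0.0061, 0]]}}

```text
clock: 12.35
eef_pos: [0.4802, 0.1548, 0.1422]
tcp_rot: [3.141, 0.031, -0.0]
contact_force: [0.5, -0.3, -5.0]
grip_width: 0.179
finger_force: 59.8
```

Run:
```python
from h import *
import cv2
look("l3")
print(plan((.480,.155,.142),.02))
c=np.load("l3_side.npz")["color"]
cv2.imwrite("pics/s3.png",cv2.resize(c[100:280,180:420,::-1],(800,600),interpolation=cv2.INTER_CUBIC))
```

```text
top clock 12.35 deck n 1238 slope x -0.0151 y 0.0030 mid z 0.1440 blue 187 cell a,b,h [ 0.0854 -0.1088  0.0304] world [0.5678 0.0476 0.1722]
side clock 12.35 deck n 365 slope x -0.0067 y 0.0003 mid z 0.1422 blue 152 cell a,b,h [ 0.0854 -0.0932  0.0233] world [0.568  0.0341 0.164 ]
[-0.0003 -0.0003  0.0003  0.      0.      0.    ]
```

View pics/s3.png

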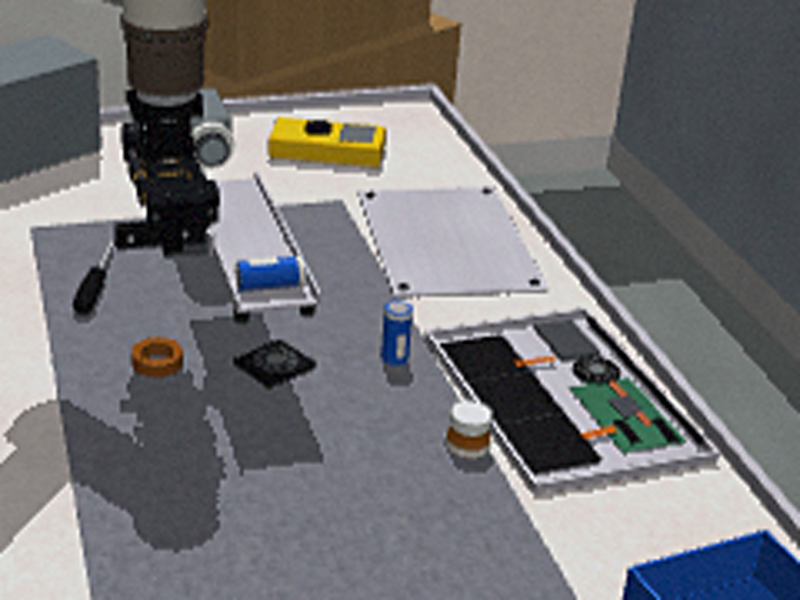

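The cell is still at its end at (268,272) and the paddle sits in front of the lens at (213,145), which looks level. I start the tilt with a slow ramp and read the cell's motion.

```bash
cat >> h.py <<'E'
def cell(n=2):
    from station import capture,telemetry
    for _ in range(n):
        s=telemetry.get_state(); c=capture("top"); M=R.from_rotvec(s["tcp_rot"]).as_matrix()
        D=(cloud(c)-s["eef_pos"])@M   # tool axes: x=paddle x, y=-paddle y, z=-paddle z
        a,b,h=D[...,0],-D[...,1],-D[...,2]; col=c["color"].astype(int)
        foot=(a>.055)&(a<.125)&(abs(b)<.165)
        m=foot&(h>.017)&(h<.045); bl=foot&(h>.008)&(h<.045)&(col[...,2]-col[...,0]>30)
        q=np.percentile(b[m],[3,97]) if m.sum()>5 else [0,0]
        lo=[np.median(h[m&0|foot&(abs(b-x)<.02)&~m]) for x in(-.13,-.06,0,.06,.13)]
        print("t %.2f tilt %.4f  depth n%d mean %.4f mid %.4f  blue n%d mean %.4f wz %.4f"%(s["clock"],-np.arctan2(M[2,1],-M[2,2])*-1,m.sum(),b[m].mean(),q.mean() if m.sum()>5 else 0,bl.sum(),b[bl].mean(),(cloud(c)[m])[:,2].mean()))
E
python3 -c "
from h import *
cell(1)"
```

```text
t 12.45 tilt 0.0000  depth n238 mean -0.1090 mid -0.1088  blue n184 mean -0.1091 wz 0.1725
```

Call:
{"method": "drive_tool", "body": {"rows": [[0, 0, 0, -0.003, 0, 0, 0], [0, 0, 0, -0.006, 0, 0, 0], [0, 0, 0, -0.009, 0, 0, 0], [0, 0, 0, -0.012, 0, 0, 0], [0, 0, 0, -0.014, 0, 0, 0], [0, 0, 0, -0.016, 0, 0, 0], [0, 0, 0, -0.018, 0, 0, 0], [0, 0, 0, -0.02, 0, 0, 0], [0, 0, 0, -0.022, 0, 0, 0], [0, 0, 0, -0.024, 0, 0, 0]]}}

```text
clock: 13.5
eef_pos: [0.4802, 0.1549, 0.1422]
tcp_rot: [3.104, 0.031, 0.001]
contact_force: [-0.0, 0.1, -4.2]
grip_width: 0.179
finger_force: 59.8
```

```bash
python3 -c "
from h import *
cell(2)"
```

```text
t 13.50 tilt 0.0379  depth n245 mean -0.1085 mid -0.1081  blue n190 mean -0.1082 wz 0.1763
t 13.55 tilt 0.0381  depth n239 mean -0.1080 mid -0.1075  blue n177 mean -0.1080 wz 0.1765
```

Call:
{"method": "drive_tool", "body": {"rows": [[0, 0, 0, 0, 0, 0, 0], [0, 0, 0, 0, 0, 0, 0], [0, 0, 0, 0, 0, 0, 0], [0, 0, 0, 0, 0, 0, 0], [0, 0, 0, 0, 0, 0, 0], [0, 0, 0, 0.001, 0, 0, 0], [0, 0, 0, 0.002, 0, 0, 0], [0, 0, 0, 0.003, 0, 0, 0], [0, 0, 0, 0.004, 0, 0, 0], [0, 0, 0, 0.004, 0, 0, 0]]}}

```text
clock: 14.6
eef_pos: [0.4802, 0.1549, 0.1422]
tcp_rot: [3.11, 0.031, 0.0]
contact_force: [-0.7, 0.4, -4.6]
grip_width: 0.176
finger_force: 59.8
```

```bash
python3 -c "
from h import *
cell(3)"
```

```text
t 14.60 tilt 0.0314  depth n228 mean -0.0709 mid -0.0705  blue n200 mean -0.0711 wz 0.1749
t 14.65 tilt 0.0315  depth n229 mean -0.0680 mid -0.0677  blue n204 mean -0.0679 wz 0.1746
t 14.70 tilt 0.0314  depth n235 mean -0.0654 mid -0.0649  blue n207 mean -0.0652 wz 0.1748
```

Call:
{"method": "drive_tool", "body": {"rows": [[0, 0, 0, 0.001, 0, 0, 0], [0, 0, 0, 0.002, 0, 0, 0], [0, 0, 0, 0.0025, 0, 0, 0], [0, 0, 0, 0.0025, 0, 0, 0], [0, 0, 0, 0.0025, 0, 0, 0], [0, 0, 0, 0.0025, 0, 0, 0], [0, 0, 0, 0.0025, 0, 0, 0], [0, 0, 0, 0.0025, 0, 0, 0], [0, 0, 0, 0.0025, 0, 0, 0], [0, 0, 0, 0.0025, 0, 0, 0]]}}

```text
clock: 15.75
eef_pos: [0.4802, 0.1549, 0.1421]
tcp_rot: [3.114, 0.031, 0.0]
contact_force: [-0.6, -0.1, -5.5]
grip_width: 0.182
finger_force: 59.8
```

```bash
python3 -c "
from h import *
cell(3)"
```

```text
t 15.75 tilt 0.0275  depth n227 mean -0.0133 mid -0.0126  blue n177 mean -0.0126 wz 0.1732
t 15.80 tilt 0.0276  depth n240 mean -0.0110 mid -0.0105  blue n187 mean -0.0108 wz 0.1727
t 15.85 tilt 0.0275  depth n250 mean -0.0085 mid -0.0075  blue n184 mean -0.0097 wz 0.1722
```

Call:
{"method": "drive_tool", "body": {"rows": [[0, 0, 0, -0.0006, 0, 0, 0], [0, 0, 0, -0.0006, 0, 0, 0], [0, 0, 0, -0.0006, 0, 0, 0], [0, 0, 0, -0.0006, 0, 0, 0], [0, 0, 0, -0.0006, 0, 0, 0], [0, 0, 0, -0.0006, 0, 0, 0], [0, 0, 0, -0.0006, 0, 0, 0], [0, 0, 0, -0.0006, 0, 0, 0], [0, 0, 0, -0.0006, 0, 0, 0], [0, 0, 0, -0.0006, 0, 0, 0]]}}

```text
clock: 16.9
eef_pos: [0.4802, 0.1549, 0.1422]
tcp_rot: [3.113, 0.031, 0.0]
contact_force: [0.5, -0.5, -5.4]
grip_width: 0.18
finger_force: 59.8
```

```bash
python3 -c "
from h import *
cell(2)"
```

```text
t 16.90 tilt 0.0285  depth n189 mean 0.0391 mid 0.0409  blue n158 mean 0.0387 wz 0.1708
t 16.95 tilt 0.0285  depth n180 mean 0.0423 mid 0.0441  blue n146 mean 0.0408 wz 0.1710
```

Call:
{"method": "drive_tool", "body": {"rows": [[0, 0, 0, 0.003, 0, 0, 0], [0, 0, 0, 0.006, 0, 0, 0], [0, 0, 0, 0.009, 0, 0, 0], [0, 0, 0, 0.012, 0, 0, 0], [0, 0, 0, 0.015, 0, 0, 0], [0, 0, 0, 0.017, 0, 0, 0], [0, 0, 0, 0.018, 0, 0, 0], [0, 0, 0, 0.018, 0, 0, 0], [0, 0, 0, 0.018, 0, 0, 0], [0, 0, 0, 0.018, 0, 0, 0]]}}

```text
clock: 18.0
eef_pos: [0.4802, 0.1549, 0.1422]
tcp_rot: [3.141, 0.032, 0.0]
contact_force: [-0.3, -0.5, -4.1]
grip_width: 0.179
finger_force: 59.8
```

```bash
python3 -c "
from h import *
cell(3)
import time
look('l4')
import cv2
c=np.load('l4_side.npz')['color']
cv2.imwrite('pics/s4.png',cv2.resize(c[120:210,180:300,::-1],(800,600),interpolation=cv2.INTER_CUBIC))
cell(1)"
```

```text
t 18.00 tilt 0.0002  depth n165 mean 0.0681 mid 0.0686  blue n130 mean 0.0671 wz 0.1720
t 18.05 tilt 0.0002  depth n172 mean 0.0679 mid 0.0689  blue n130 mean 0.0670 wz 0.1718
t 18.10 tilt 0.0002  depth n169 mean 0.0679 mid 0.0686  blue n132 mean 0.0669 wz 0.1722
top clock 18.15 deck n 1378 slope x -0.0047 y -0.0007 mid z 0.1440 blue 129 cell a,b,h [0.0984 0.0666 0.0318] world [0.5772 0.2238 0.1736]
side clock 18.15 deck n 422 slope x -0.0144 y -0.0018 mid z 0.1421 blue 88 cell a,b,h [0.0975 0.0897 0.0255] world [0.5765 0.214  0.1644]
t 18.25 tilt 0.0002  depth n168 mean 0.0675 mid 0.0686  blue n131 mean 0.0670 wz 0.1723
```

View pics/s4.png

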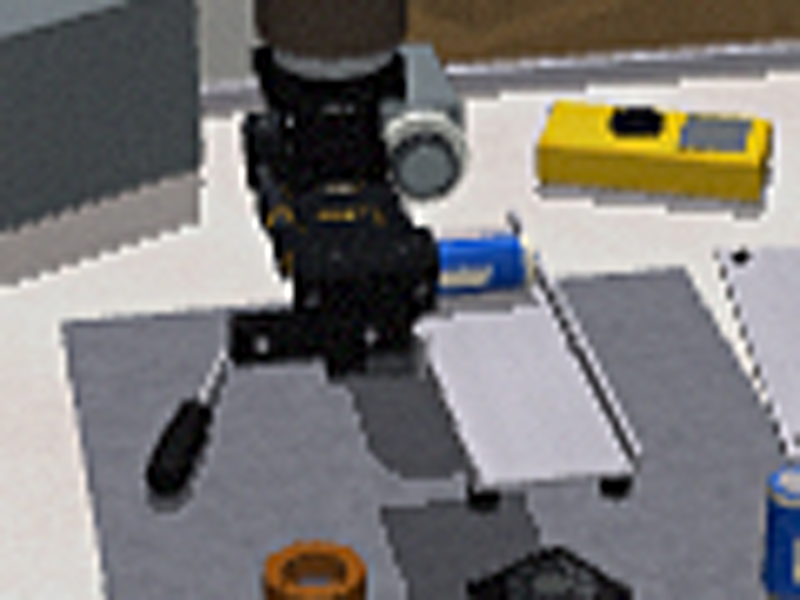

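The cell is at rest at (485,263) in the camera's half, about 68 mm past the middle, with the paddle held level. It rolled steadily at about 50 mm/s for close to 3 s, so I hand the job in.

```bash
python3 -c "
from station import ticket
print(ticket.close_job())"
```

```text
the job is handed in; nothing more can be done
None
```

I handed the job in; no verdict came back. The cell rolled from about -108 mm to +68 mm along the paddle at roughly 50 mm/s, and it now rests in the camera's half of the picture zone with the paddle still held up and level.

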